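# Free the plaster-stuck clamp and park the measuring carriage

## Task

The clamp knob on the carriage of the measuring beam is stuck with dried plaster. Break it loose anticlockwise with a short firm twist, then turn it on freely until it just comes up against its springy stop, without forcing it past that. Then draw the loosened carriage along the beam away from the clay bust until it rests gently against the rubber bumper, and let go; leave the bust and everything else on the table alone.

Things in the scene. Friction and masses are not known exactly. Their poses are not given: they have to be found in the camera images.
- knob: Steel bar knob on top of the carriage: a level bar 48 mm long (x), 16 wide (y), 40 tall (z). Origin: centre of the bar, on the upright turning axis; the collar's top lies 35 mm below it. Loosens anticlockwise from above, about z. After up to 5 degrees of play it is stuck: breaking it takes 0.3 to 0.6 N m, fading to nothing by 0.6 rad; then it turns freely (0.03 N m).
- collar: Round steel collar, 74 mm across, 18 high, fixed on the carriage under the knob. Origin: centre of its underside, on the knob's axis. x: where the knob's x pointed when tight; y: along the beam, away from the bust. Hides a springy stop that the knob meets 1.4 to 2.3 rad from its start; from there torque grows 1.5 N m per rad. 0.1 to 0.2 N m is right, above 0.28 is forcing.
- carriage: The grey sliding block, 70 x 60 x 45 mm, that carries the collar and knob. Origin: centre of its underside, under the knob's axis, 40 mm above the table.
- carriage_front (a point): Centre of the carriage's end face that looks away from the bust, 60 mm above the table, 30 mm along the beam from the knob's axis. Its y axis points along the beam away from the bust: the way the carriage slides, with about 4 N of drag once unlocked, for at most 160 mm.
- bumper: Middle of the near end of the black rubber bumper, 22 mm in diameter, that faces the carriage from the far end of the beam, 72 mm above the table. It is springy, about 1.5 N per mm; a push of more than 15 N is ramming it. y axis: along the beam, away from the bust.
- latch: Steel latch post fixed beside the beam, 14 x 12 mm, top 106 mm above the table; origin 66 mm below its top. A steel tongue on the knob, 8 mm thick, 44 mm below the bar's centre, reaches out 51 mm to the knob's -x side and locks the carriage behind this post until the knob has turned about 1 rad.
- bust: Clay bust 168 mm tall on a 170 x 150 mm board, at the pointer's end of the beam. Origin: centre of the board's underside. Fixed; soft clay, not to be touched.
- spatula: Bystander: wooden-handled spatula, 200 mm long, lying. Origin: underside.
- bowl: Bystander: black rubber plaster bowl, 96 mm across, 45 mm high. Origin: centre of underside.
- mallet: Bystander: wooden mallet lying, head 75 x 52 mm, handle 150 mm. Origin: underside of the head.
- rib: Bystander: flat wooden rib, 90 x 50 x 8 mm. Origin: centre of underside.
- plaster_block: Bystander: plaster block 70 x 50 x 35 mm. Origin: centre of underside.
- sprayer: Bystander: clear plastic water bottle, 64 mm across, 160 mm tall. Origin: centre of underside.
- tin: Bystander: steel tin, 72 mm across, 60 mm tall. Origin: centre of underside.

How it is judged:
By the outcome, as a careful person would: the job done as asked, in the order asked, and still so for the second after the job is handed in, with the robot touching nothing.
It also fails if it takes over 64 s, if anything falls off the work surface, if the arm or the gripper's body presses on something with over 40 N, if the wrist force passes 120 N, or if a joint passes its speed limit or range.

## Robot

A 7-joint arm with a two-finger parallel gripper is mounted at the origin on the work surface. World frame = base frame: x ahead of the robot, y to its left, z up, the work surface at z = 0. Lengths are in m, angles in degrees, forces in N, time in s.
With the tool pointing down it reaches from about 0.4 to 0.925 m from the base axis. Payload 5.6 kg.
Tool frame: the origin (TCP) lies at the very end of the fingers, on their centre line; the grasp point (between the pads) lies 19 mm behind it; z points along the fingers, y is the direction in which the jaws open and shut (so a half turn about z gives the same grasp; the last joint's range is limited). The gripper opens to 85 mm and grips with 20 to 120 N. Pads are 22 mm wide; open, the fingers measure 114 mm over their backs; the gripper's body (76 mm by 85 mm) begins 54 mm behind the grasp point. The pads swing forward as they close: fully open they stand 13 mm farther back than shut.
Start: joints at [-75.057, 26.786, -0.665, 91.828, 0.344, 61.387, -3.226], TCP at [0.194, 0.62, 0.231] pointing down, gripper open.
Joint ranges: [-144.91, 144.91], [-17.63, 115.5], [-89.93, 88.59], [15.96, 139.68], [-74.01, 254.01], [8.47, 105.57], [-167.45, 167.45]. Speed limits (degrees/s): [147.25, 147.25, 180, 180, 180, 180, 180].

## Interface

Orientations are given as a 3x3 rotation matrix whose columns are the frame's x, y, z axes.
In Python, from plant import bot gives the robot as it stands. The module is installed in compiled form; this text tells all that it offers.
- The arm moves only by the shell command python3 -m inch 'ROWS' [FORCE]. ROWS is JSON, a list that holds one entry, the list of rows, each a list of 7 numbers: the turn, a rotation vector about the world's x, y, z in rad, then the shift along the world's x, y, z in mm, then the closure, from 0 (fully open) to 1 (shut). A call has exactly 5 rows; each row is the pose to reach, as a shift and turn from the pose commanded when the call began; what a row does not reach only later rows make up. A row lasts 1/10 s, in which the tool goes at most 50 mm and 8.59 degrees, less where a joint would pass 70% of its speed; a pose out of reach is approached as far as the arm can. A call with a gripper value outside its range is refused whole. The fingers move at their own pace and stop on an object; FORCE is the grip in N (left out, the last holds). Time passes only in rows, so rows that repeat a pose let the fingers close, or fill a call up. It gives the time, the measured TCP pose, the force and the opening at its end, in the units of the state.
- bot.state(): the state, without advancing time (a new reading comes with each control period).
- bot.capture(name): name is "side" or "top" or "wrist"; returns a dict with "img" (480x640x3 uint8, red, green, blue), "intrinsics" (3x3 intrinsics, pixels), "T" (4x4, takes a point from camera to world coordinates); the wrist camera has in their place "mount" (4x4, takes a point from camera to tool coordinates, whose origin is the TCP and whose axes are the flange's). Camera axes: x right, y up, looking along -z (the intrinsics and any distortion apply to the point x, -y, -z); pixel columns grow to the right and rows downward; lengths in m; the calibration is good to about 2 mm. A picture is of the moment at which its call begins: read the wrist's pose just before it. There is no depth.
- bot.job_done(): hands the job in, once; it reports no verdict.
The state is a dict: "time_s": time; "qpos": joint angles; "dq": joint speeds; "joint_efforts": joint torques, N m; "position": TCP position; "tool_rot": TCP orientation; "contact_force": force on the tool from outside, world axes, zero at the start; "torque": the same for the moment, N m; "opening": opening from 0.0 (shut) to 1.0 (fully open).
Only numpy, scipy, OpenCV 4.12 (cv2) and the standard library are available. Lean on these libraries where they do the work, as an engineer would, in place of code of your own. Each camera call takes 0.05 s, during which the arm holds its last target. There are 200 camera calls.

## Working session

There is one attempt and no reset: what is moved stays moved. The work goes in short steps, Python scripts to look and compute and a shell command to move; the robot and the scene stay as the last step left them, time stands still between calls to the robot, and variables do not carry over. Pictures are saved under pics/ and viewed, about 8 in all and at most 12, crops included, and the job is handed in when it is done.

```bash
mkdir -p pics
python3 - <<'E'
from plant import bot
import cv2,pickle
d={}
for n in("side","top"):
    c=bot.capture(n);d[n]=c;cv2.imwrite(f"pics/{n}0.png",c["img"][:,:,::-1]);print(n,c["intrinsics"],c["T"],[k for k in c])
pickle.dump(d,open("cap0.pkl","wb"))
print(bot.state())
E
```

```text
side [[530.52364005   0.         324.35660639]
 [  0.         530.52364005 228.2361801 ]
 [  0.           0.           1.        ]] [[ 0.859434    0.37882352 -0.3433161   0.18780425]
 [-0.51091876  0.61236563 -0.60329956 -0.58158928]
 [-0.01830908  0.69390278  0.71983589  0.86800443]
 [ 0.          0.          0.          1.        ]] ['img', 'intrinsics', 'T']
top [[588.69419065   0.         319.25581357]
 [  0.         588.69419065 241.86401297]
 [  0.           0.           1.        ]] [[-0.02383496  0.99374462 -0.10910326  0.45142621]
 [-0.99967397 -0.02469123 -0.00650375  0.0592393 ]
 [-0.00915696  0.10891268  0.99400914  1.30950908]
 [ 0.          0.          0.          1.        ]] ['img', 'intrinsics', 'T']
{'time_s': 0.1, 'qpos': array([-75.06106771,  26.82953685,  -0.6651442 ,  91.87595553,
         0.34464202,  61.38632704,  -3.22604627]), 'dq': array([ 0.04677204, -0.18156388, -0.05969802, -0.15226605,  0.0193642 ,
       -0.0616212 ,  0.08903367]), 'joint_efforts': array([ 7.61885858e-04, -5.33511472e+01,  2.12916895e-02, -2.51964086e+01,
        1.14453482e-02,  4.25738428e-03,  1.16976236e-05]), 'position': array([0.19431866, 0.61974971, 0.23044739]), 'tool_rot': array([[-9.54209521e-01,  2.99138880e-01, -3.48688176e-04],
       [ 2.99139057e-01,  9.54208304e-01, -1.52906737e-03],
       [-1.24682347e-04, -1.56335689e-03, -9.99998770e-01]]), 'contact_force': array([ 0.16614821, -0.38993417,  0.0877128 ]), 'torque': array([ 0.01477014, -0.00644306, -0.00634817]), 'opening': 0.9979775215235821}
```

View pics/top0.png

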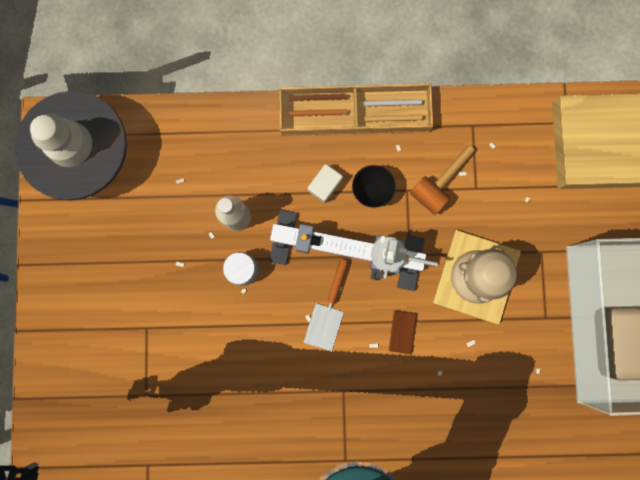

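View pics/side0.png

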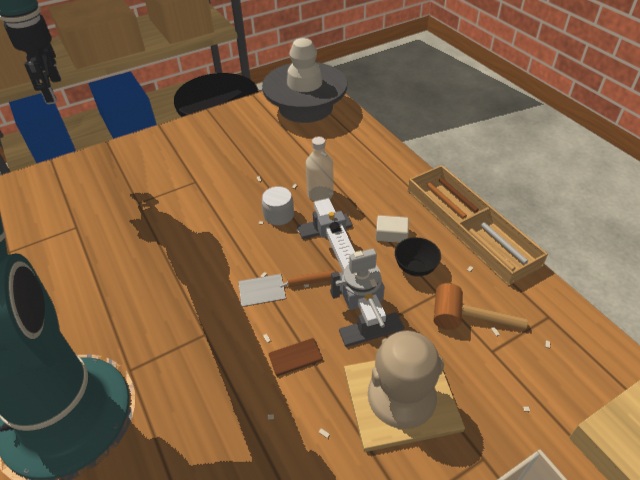

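The top view shows the carriage and knob near (390,255), the bumper near (317,240) and the bust at (487,275). The side view shows the knob near (363,265). I'll enlarge both.

Run:
```python
import cv2,pickle,numpy as np
d=pickle.load(open("cap0.pkl","rb"))
a=cv2.resize(d["top"]["img"][215:305,290:450],None,fx=5,fy=5,interpolation=cv2.INTER_CUBIC)
cv2.imwrite("pics/topc.png",a[:,:,::-1])
b=cv2.resize(d["side"]["img"][195:345,290:410],None,fx=4,fy=4,interpolation=cv2.INTER_CUBIC)
cv2.imwrite("pics/sidec.png",b[:,:,::-1])
```

```text
(no output)
```

View pics/topc.png

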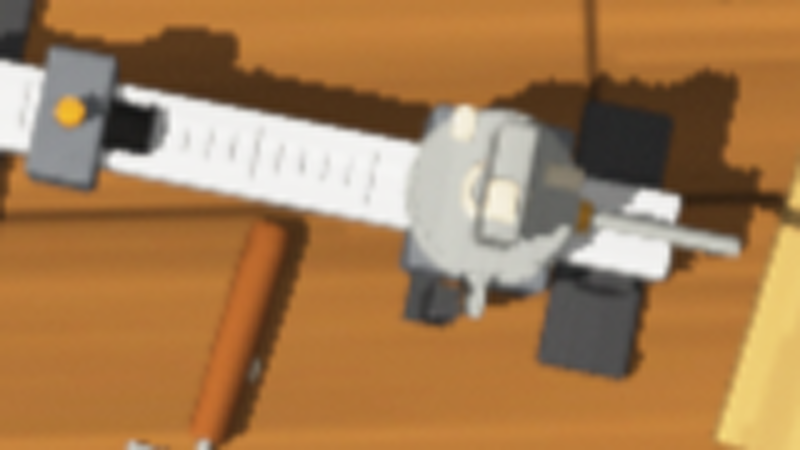

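View pics/sidec.png

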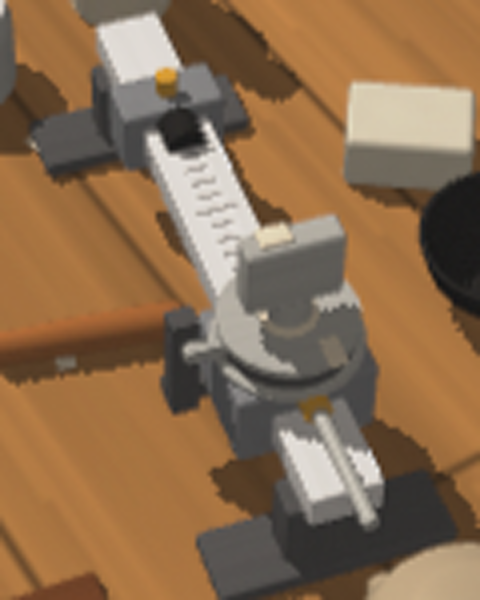

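The top crop shows the bar from (518,125) to (500,243), the collar centred at (496,200), the tongue at (476,300), the latch at (430,300) and the bumper tip at (160,130). In the side crop the top face of the bar runs from (245,255) to (343,222). Next I'll turn these pixels into positions.

```bash
cat > h.py <<'E'
import numpy as np
def ray(c,u,v,z,T=None):
    K=c["intrinsics"];T=c["T"] if T is None else T
    d=T[:3,:3]@np.array([(u-K[0,2])/K[0,0],-(v-K[1,2])/K[1,1],-1]);o=T[:3,3]
    return o+d*(z-o[2])/d[2]
def proj(c,P,T=None):
    K=c["intrinsics"];T=c["T"] if T is None else T
    q=T[:3,:3].T@(np.array(P)-T[:3,3]);return np.array([K[0,2]+K[0,0]*q[0]/-q[2],K[1,2]-K[1,1]*q[1]/-q[2]])
E
python3 - <<'E'
import pickle,numpy as np;from h import *
d=pickle.load(open("cap0.pkl","rb"))
t=lambda u,v,z:ray(d["top"],290+u/5,215+v/5,z)[:2].round(4)
s=lambda u,v,z:ray(d["side"],290+u/4,195+v/4,z)[:2].round(4)
print("collar t",t(496,200,.103),"s",s(291,315,.103))
print("bumper t",t(160,130,.072),"s",s(182,132,.076))
print("bar ends top",t(518,125,.158),t(500,243,.158),"side front edge",s(247,260,.158),s(346,224,.158),"back",s(240,250,.158),s(338,216,.158))
print("tongue tip",t(474,315,.094),s(190,353,.094))
print("beam edges t",t(165,95,.07),t(420,142,.07),t(110,168,.07),t(405,226,.07))
E
```

```text
collar t [ 0.5531 -0.0759] s [ 0.5533 -0.0781]
bumper t [0.5889 0.0615] s [0.5855 0.0706]
bar ends top [ 0.5779 -0.0795] [ 0.5316 -0.0707] side front edge [ 0.5278 -0.0784] [ 0.5767 -0.0838] back [ 0.5283 -0.0719] [ 0.5763 -0.078 ]
tongue tip [ 0.5066 -0.0661] [ 0.5056 -0.0666]
beam edges t [0.6041 0.059 ] [ 0.5813 -0.0484] [0.5735 0.083 ] [ 0.5459 -0.0408]
```

Both views agree: the knob axis is near (0.553,-0.077), the beam points at about 12.5° from +y toward +x, and the bar runs at about -12.5°. Next I move above the knob, turning clockwise so there is enough joint 7 range left for the anticlockwise twist.

```bash
python3 -m inch '[[[0,0,-0.122,14,-28,1,0],[0,0,-0.244,28,-56,2,0],[0,0,-0.366,43,-84,3,0],[0,0,-0.488,57,-112,4,0],[0,0,-0.61,72,-139,4,0]]]'; python3 -c "
from plant import bot
print(bot.state()['qpos'])"
```

```text
time_s: 0.6
position: [0.2668, 0.4798, 0.235]
tool_rot: [[-0.607, 0.795, -0.0], [0.795, 0.607, -0.001], [-0.0, -0.001, -1.0]]
contact_force: [0.8, -0.1, 0.0]
opening: 0.999
[-71.03719131  16.69580857   7.99542197 106.3829321   -2.72688646
  57.13744875 -24.53695546]
```

```bash
R='x'; python3 -m inch '[[[0,0,-0.122,14,-28,1,0],[0,0,-0.244,28,-56,2,0],[0,0,-0.366,43,-84,3,0],[0,0,-0.488,57,-112,4,0],[0,0,-0.61,72,-139,4,0]]]' >/dev/null; python3 -m inch '[[[0,0,-0.122,14,-28,1,0],[0,0,-0.244,28,-56,2,0],[0,0,-0.366,43,-84,3,0],[0,0,-0.488,57,-112,4,0],[0,0,-0.61,72,-139,4,0]]]';python3 -m inch '[[[0,0,-0.122,14,-28,1,0],[0,0,-0.244,28,-56,2,0],[0,0,-0.366,43,-84,3,0],[0,0,-0.488,57,-112,4,0],[0,0,-0.61,72,-139,4,0]]]'; python3 -c "
from plant import bot
print(bot.state()['qpos'])"
```

```text
time_s: 1.6
position: [0.4107, 0.2019, 0.2433]
tool_rot: [[0.538, 0.843, -0.0], [0.843, -0.538, 0.0], [-0.0, -0.0, -1.0]]
contact_force: [-0.2, 1.0, -0.9]
opening: 0.999
time_s: 2.1
position: [0.4827, 0.063, 0.2473]
tool_rot: [[0.924, 0.383, -0.0], [0.383, -0.924, 0.0], [-0.0, -0.0, -1.0]]
contact_force: [0.1, 0.5, 0.0]
opening: 1.0
[-45.66781824  10.47771886  38.96427424 115.15106072  -7.86350673
  56.9211776  -70.36554396]
```

```bash
python3 -m inch '[[[0,0,-0.122,14,-28,1,0],[0,0,-0.244,28,-56,2,0],[0,0,-0.366,43,-84,3,0],[0,0,-0.488,57,-112,4,0],[0,0,-0.61,70,-140,4,0]]]'
python3 - <<'E'
from plant import bot
import cv2,pickle
s=bot.state();c=bot.capture("wrist");print(s["qpos"],s["position"],s["tool_rot"],c["mount"],c["intrinsics"])
pickle.dump((s,c),open("w1.pkl","wb"));cv2.imwrite("pics/w1.png",c["img"][:,:,::-1])
E
```

```text
time_s: 2.6
position: [0.5529, -0.0767, 0.2512]
tool_rot: [[0.977, -0.215, -0.0], [-0.215, -0.977, 0.0], [-0.0, -0.0, -1.0]]
contact_force: [0.2, 0.4, 0.0]
opening: 1.001
[-33.40601797  20.65230658  47.85511461 106.07809966 -17.41932297
  60.89478495 -81.19933262] [ 0.55289732 -0.07674944  0.25118798] [[ 9.76560701e-01 -2.15242141e-01 -1.37439285e-04]
 [-2.15242130e-01 -9.76560709e-01  8.88052034e-05]
 [-1.53332427e-04 -5.71409473e-05 -9.99999987e-01]] [[ 5.10576486e-04  9.61249552e-01  2.75679230e-01  7.06465020e-02]
 [ 9.99998472e-01 -2.99276780e-05 -1.74771143e-03  2.71058788e-04]
 [-1.67173639e-03  2.75679701e-01 -9.61248099e-01 -1.41532734e-01]
 [ 0.00000000e+00  0.00000000e+00  0.00000000e+00  1.00000000e+00]] [[389.9355054    0.         323.41449287]
 [  0.         389.9355054  244.90440258]
 [  0.           0.           1.        ]]
```

View pics/w1.png

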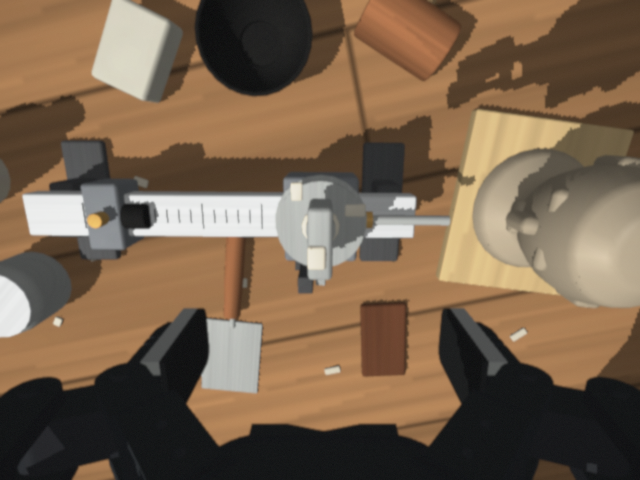

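The wrist view shows the bar's top face from about (319,200) to (319,272), the collar near (322,222) and the bumper tip near (150,216). The beam is nearly level in the picture. I'll enlarge the crop to read it closely.

Run:
```python
import pickle,cv2
s,c=pickle.load(open("w1.pkl","rb"))
cv2.imwrite("pics/w1c.png",cv2.resize(c["img"][165:305,250:410],None,fx=4,fy=4,interpolation=cv2.INTER_CUBIC)[:,:,::-1])
```

```text
(no output)
```

View pics/w1c.png

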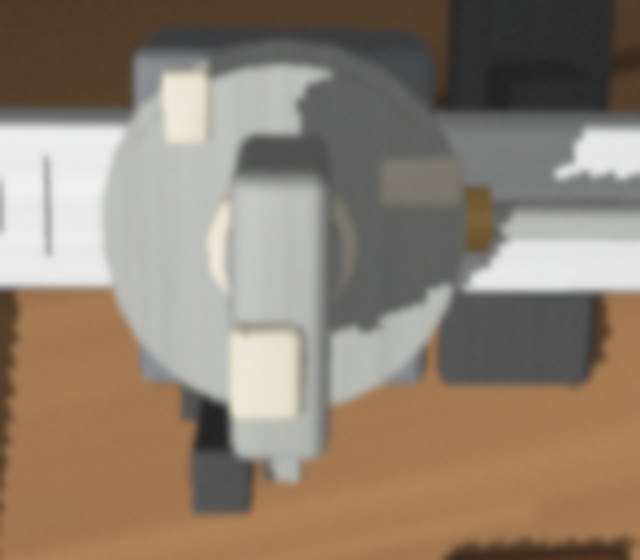

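The top face of the bar spans about x 230–327 and y 175–460 in the crop, with edges upright in the picture, and the collar is centred near (284,225).

Run:
```python
import pickle,numpy as np;from h import *
s,c=pickle.load(open("w1.pkl","rb"))
W=np.eye(4);W[:3,:3]=s["tool_rot"];W[:3,3]=s["position"];W=W@c["mount"]
w=lambda u,v,z:ray(c,250+u/4,165+v/4,z,W)
for p in [(230,175),(327,175),(230,460),(327,460),(279,318)]: print(w(*p,.158).round(4))
print("collar",w(284,225,.103).round(4)); 
f=lambda u,v,z:ray(c,u,v,z,W).round(4)
print("bumper",f(150,216,.072), "beam edges",w(0,122,.07),f(120,192,.07),w(0,290,.07),f(130,236,.07))
```

```text
[ 0.5805 -0.0736  0.158 ]
[ 0.5773 -0.088   0.158 ]
[ 0.5353 -0.0631  0.158 ]
[ 0.5319 -0.0783  0.158 ]
[ 0.5567 -0.076   0.158 ]
collar [ 0.5592 -0.0771  0.103 ]
bumper [0.5877 0.0634 0.072 ] beam edges [ 0.58610659 -0.02247722  0.07      ] [0.6121 0.0818 0.07  ] [ 0.55125796 -0.0128964   0.07      ] [0.5746 0.0869 0.07  ]
```

```bash
python3 -m inch '[[[0,0,0,2,0,-30,0],[0,0,0,2.5,0,-60,0],[0,0,0,2.5,0,-90,0],[0,0,0,2.5,0,-115,0],[0,0,0,2.5,0,-132,0]]]'; python3 -m inch '[[[0,0,0,0,0,0,0.4],[0,0,0,0,0,0,0.7],[0,0,0,0,0,0,1],[0,0,0,0,0,0,1],[0,0,0,0,0,0,1]]]' 40;  python3 -m inch '[[[0,0,0,0,0,0,1],[0,0,0,0,0,0,1],[0,0,0,0,0,0,1],[0,0,0,0,0,0,1],[0,0,0,0,0,0,1]]]' 90; python3 -c "
from plant import bot
s=bot.state();print(s['qpos'],s['torque'],s['contact_force'])"
```

```text
time_s: 3.15
position: [0.5538, -0.0754, 0.1172]
tool_rot: [[0.978, -0.21, -0.003], [-0.21, -0.978, -0.0], [-0.003, 0.001, -1.0]]
contact_force: [-0.3, 0.7, 0.5]
opening: 1.0
time_s: 3.65
position: [0.5558, -0.0748, 0.1204]
tool_rot: [[0.978, -0.21, 0.002], [-0.21, -0.978, 0.002], [0.001, -0.002, -1.0]]
contact_force: [-2.1, -1.2, 6.1]
opening: 0.181
time_s: 4.15
position: [0.5557, -0.0749, 0.1205]
tool_rot: [[0.978, -0.21, 0.002], [-0.21, -0.978, 0.002], [0.001, -0.002, -1.0]]
contact_force: [-0.3, 2.5, 6.3]
opening: 0.176
[-27.13750294  30.98359451  40.9971979  111.65506436 -27.49663622
  47.31836437 -73.15125395] [ 0.38042878  0.26273777 -0.02794168] [-0.25507057  2.4862499   6.27861246]
```

```bash
cat > st.py <<'E'
from plant import bot;import numpy as np
s=bot.state();R=s['tool_rot'];print("yaw(rad from start)",round(float(np.arctan2(R[1,0],R[0,0])+0.2117),4),"tau",s['torque'].round(3),"F",s['contact_force'].round(1),"p",s['position'].round(4),"q7",s['qpos'][6].round(1))
E
python3 -m inch '[[[0,0,0.05,0,0,0,1],[0,0,0.1,0,0,0,1],[0,0,0.15,0,0,0,1],[0,0,0.2,0,0,0,1],[0,0,0.25,0,0,0,1]]]' >/dev/null; python3 st.py;python3 -m inch '[[[0,0,0.05,0,0,0,1],[0,0,0.1,0,0,0,1],[0,0,0.15,0,0,0,1],[0,0,0.2,0,0,0,1],[0,0,0.25,0,0,0,1]]]' |tail -1; python3 st.py
```

```text
yaw(rad from start) 0.2516 tau [ 0.318  0.088 -0.192] F [-0.9  2.8  4.6] p [ 0.5558 -0.0749  0.1205] q7 -61.2
opening: 0.175
yaw(rad from start) 0.5022 tau [ 0.397  0.339 -0.029] F [-2.5  2.9  7.9] p [ 0.5558 -0.0748  0.1205] q7 -49.2
```

```bash
for i in 1; do python3 -m inch '[[[0,0,0.05,0,0,0,1],[0,0,0.1,0,0,0,1],[0,0,0.15,0,0,0,1],[0,0,0.2,0,0,0,1],[0,0,0.25,0,0,0,1]]]' |tail -1; python3 st.py; python3 -m inch '[[[0,0,0.05,0,0,0,1],[0,0,0.1,0,0,0,1],[0,0,0.15,0,0,0,1],[0,0,0.2,0,0,0,1],[0,0,0.25,0,0,0,1]]]' |tail -1; python3 st.py; python3 -m inch '[[[0,0,0.05,0,0,0,1],[0,0,0.1,0,0,0,1],[0,0,0.15,0,0,0,1],[0,0,0.2,0,0,0,1],[0,0,0.25,0,0,0,1]]]' |tail -1; python3 st.py; python3 -m inch '[[[0,0,0.02,0,0,0,1],[0,0,0.04,0,0,0,1],[0,0,0.06,0,0,0,1],[0,0,0.07,0,0,0,1],[0,0,0.07,0,0,0,1]]]' |tail -1; python3 st.py; done
```

```text
opening: 0.18
yaw(rad from start) 0.7522 tau [ 0.531  0.222 -0.091] F [-1.   2.9  4.4] p [ 0.5557 -0.0747  0.1205] q7 -37.2
opening: 0.178
yaw(rad from start) 1.0023 tau [ 0.527  0.227 -0.014] F [-1.9  2.9  5.1] p [ 0.5557 -0.0746  0.1205] q7 -25.1
opening: 0.177
yaw(rad from start) 1.2522 tau [0.544 0.22  0.012] F [-1.   2.6  5.4] p [ 0.5556 -0.0746  0.1205] q7 -12.9
opening: 0.177
yaw(rad from start) 1.3205 tau [0.574 0.263 0.098] F [-2.   2.5  5.6] p [ 0.5556 -0.0746  0.1205] q7 -9.6
```

```bash
cat > sm.py <<'E'
from plant import bot;import numpy as np,sys
A=[]
for i in range(int(sys.argv[1])):
    bot.capture("wrist");s=bot.state();A.append([s['torque'][2],s['joint_efforts'][6],*s['contact_force']])
A=np.array(A);R=s['tool_rot'];print("t",s['time_s'],"yaw",round(float(np.arctan2(R[1,0],R[0,0])+0.2117),4),"tz,e7,F",A.mean(0).round(3),"sd",A.std(0)[:2].round(3),"p",s['position'].round(4))
E
python3 sm.py 6; python3 -m inch '[[[0,0,0.02,0,0,0,1],[0,0,0.04,0,0,0,1],[0,0,0.05,0,0,0,1],[0,0,0.05,0,0,0,1],[0,0,0.05,0,0,0,1]]]' |tail -1; python3 sm.py 6
```

```text
t 7.45 yaw 1.3204 tz,e7,F [ 0.031 -0.026 -1.259  3.185  5.34 ] sd [0.028 0.004] p [ 0.5556 -0.0746  0.1205]
opening: 0.178
t 8.25 yaw 1.3704 tz,e7,F [ 0.014 -0.028 -1.604  2.998  5.205] sd [0.016 0.   ] p [ 0.5556 -0.0746  0.1205]
```

```bash
python3 -m inch '[[[0,0,0.02,0,0,0,1],[0,0,0.04,0,0,0,1],[0,0,0.05,0,0,0,1],[0,0,0.05,0,0,0,1],[0,0,0.05,0,0,0,1]]]' |tail -1; python3 sm.py 2;  python3 -m inch '[[[0,0,0.02,0,0,0,1],[0,0,0.04,0,0,0,1],[0,0,0.05,0,0,0,1],[0,0,0.05,0,0,0,1],[0,0,0.05,0,0,0,1]]]' |tail -1; python3 sm.py 2
```

```text
opening: 0.176
t 8.85 yaw 1.4204 tz,e7,F [-3.000e-03 -2.800e-02 -1.183e+00  3.299e+00  5.308e+00] sd [0.034 0.   ] p [ 0.5556 -0.0746  0.1205]
opening: 0.175
t 9.45 yaw 1.4704 tz,e7,F [ 0.06  -0.028 -1.201  3.127  5.073] sd [0.009 0.   ] p [ 0.5556 -0.0746  0.1205]
```

```bash
python3 -m inch '[[[0,0,0.02,0,0,0,1],[0,0,0.04,0,0,0,1],[0,0,0.05,0,0,0,1],[0,0,0.05,0,0,0,1],[0,0,0.05,0,0,0,1]]]' |tail -1; python3 sm.py 2
```

```text
opening: 0.179
t 10.05 yaw 1.5204 tz,e7,F [ 0.051 -0.028 -1.185  3.188  5.018] sd [0.02 0.  ] p [ 0.5555 -0.0745  0.1205]
```

```bash
echo 'sys.exit(1 if abs(A.mean(0)[1]+.028)>.02 or A.mean(0)[0]<-.05 else 0)' >> sm.py
python3 -m inch '[[[0,0,0.02,0,0,0,1],[0,0,0.04,0,0,0,1],[0,0,0.05,0,0,0,1],[0,0,0.05,0,0,0,1],[0,0,0.05,0,0,0,1]]]' >/dev/null; python3 sm.py 2 && python3 -m inch '[[[0,0,0.02,0,0,0,1],[0,0,0.04,0,0,0,1],[0,0,0.05,0,0,0,1],[0,0,0.05,0,0,0,1],[0,0,0.05,0,0,0,1]]]' >/dev/null && python3 sm.py 2 && python3 -m inch '[[[0,0,0.02,0,0,0,1],[0,0,0.04,0,0,0,1],[0,0,0.05,0,0,0,1],[0,0,0.05,0,0,0,1],[0,0,0.05,0,0,0,1]]]' >/dev/null && python3 sm.py 2 && python3 -m inch '[[[0,0,0.02,0,0,0,1],[0,0,0.04,0,0,0,1],[0,0,0.05,0,0,0,1],[0,0,0.05,0,0,0,1],[0,0,0.05,0,0,0,1]]]' >/dev/null && python3 sm.py 2
```

```text
t 10.65 yaw 1.5704 tz,e7,F [ 3.000e-03 -2.900e-02 -1.556e+00  3.513e+00  5.240e+00] sd [0.001 0.   ] p [ 0.5555 -0.0745  0.1205]
t 11.25 yaw 1.6203 tz,e7,F [ 0.038 -0.029 -1.783  2.817  5.749] sd [0.006 0.   ] p [ 0.5555 -0.0746  0.1205]
t 11.85 yaw 1.6704 tz,e7,F [ 0.007 -0.029 -1.172  2.921  6.115] sd [0.04 0.  ] p [ 0.5555 -0.0745  0.1205]
t 12.45 yaw 1.7204 tz,e7,F [ 0.061 -0.029 -0.884  3.528  5.885] sd [0.009 0.   ] p [ 0.5555 -0.0745  0.1205]
```

```bash
python3 -m inch '[[[0,0,0.02,0,0,0,1],[0,0,0.04,0,0,0,1],[0,0,0.05,0,0,0,1],[0,0,0.05,0,0,0,1],[0,0,0.05,0,0,0,1]]]' >/dev/null; python3 sm.py 2 && python3 -m inch '[[[0,0,0.02,0,0,0,1],[0,0,0.04,0,0,0,1],[0,0,0.05,0,0,0,1],[0,0,0.05,0,0,0,1],[0,0,0.05,0,0,0,1]]]' >/dev/null && python3 sm.py 2 && python3 -m inch '[[[0,0,0.02,0,0,0,1],[0,0,0.04,0,0,0,1],[0,0,0.05,0,0,0,1],[0,0,0.05,0,0,0,1],[0,0,0.05,0,0,0,1]]]' >/dev/null && python3 sm.py 2 && python3 -m inch '[[[0,0,0.02,0,0,0,1],[0,0,0.04,0,0,0,1],[0,0,0.05,0,0,0,1],[0,0,0.05,0,0,0,1],[0,0,0.05,0,0,0,1]]]' >/dev/null && python3 sm.py 2
```

```text
t 13.05 yaw 1.7705 tz,e7,F [ 0.022 -0.029 -1.737  3.154  5.216] sd [0.01 0.  ] p [ 0.5555 -0.0745  0.1205]
t 13.65 yaw 1.8204 tz,e7,F [ 0.035 -0.029 -1.728  2.791  5.485] sd [0.035 0.   ] p [ 0.5555 -0.0745  0.1205]
t 14.25 yaw 1.8704 tz,e7,F [ 0.011 -0.029 -1.965  3.061  5.639] sd [0.008 0.   ] p [ 0.5554 -0.0745  0.1205]
t 14.85 yaw 1.9203 tz,e7,F [ 0.03  -0.029 -1.235  2.955  5.231] sd [0.007 0.   ] p [ 0.5554 -0.0746  0.1205]
```

```bash
python3 -m inch '[[[0,0,0.02,0,0,0,1],[0,0,0.04,0,0,0,1],[0,0,0.05,0,0,0,1],[0,0,0.05,0,0,0,1],[0,0,0.05,0,0,0,1]]]' >/dev/null; python3 sm.py 2 && python3 -m inch '[[[0,0,0.02,0,0,0,1],[0,0,0.04,0,0,0,1],[0,0,0.05,0,0,0,1],[0,0,0.05,0,0,0,1],[0,0,0.05,0,0,0,1]]]' >/dev/null && python3 sm.py 2 && python3 -m inch '[[[0,0,0.02,0,0,0,1],[0,0,0.04,0,0,0,1],[0,0,0.05,0,0,0,1],[0,0,0.05,0,0,0,1],[0,0,0.05,0,0,0,1]]]' >/dev/null && python3 sm.py 2 && python3 -m inch '[[[0,0,0.02,0,0,0,1],[0,0,0.04,0,0,0,1],[0,0,0.05,0,0,0,1],[0,0,0.05,0,0,0,1],[0,0,0.05,0,0,0,1]]]' >/dev/null && python3 sm.py 2
```

```text
t 15.45 yaw 1.9703 tz,e7,F [ 0.035 -0.029 -1.899  3.669  5.692] sd [0.005 0.   ] p [ 0.5554 -0.0746  0.1205]
t 16.05 yaw 2.0204 tz,e7,F [-0.    -0.029 -1.273  3.897  5.407] sd [0.003 0.   ] p [ 0.5554 -0.0745  0.1205]
t 16.65 yaw 2.0703 tz,e7,F [ 0.058 -0.029 -1.813  3.035  5.764] sd [0.005 0.   ] p [ 0.5554 -0.0745  0.1205]
t 17.25 yaw 2.1203 tz,e7,F [ 0.04  -0.029 -1.936  2.403  6.223] sd [0.009 0.   ] p [ 0.5554 -0.0745  0.1205]
```

```bash
python3 -m inch '[[[0,0,0.02,0,0,0,1],[0,0,0.04,0,0,0,1],[0,0,0.05,0,0,0,1],[0,0,0.05,0,0,0,1],[0,0,0.05,0,0,0,1]]]' >/dev/null; python3 sm.py 2 && python3 -m inch '[[[0,0,0.02,0,0,0,1],[0,0,0.04,0,0,0,1],[0,0,0.05,0,0,0,1],[0,0,0.05,0,0,0,1],[0,0,0.05,0,0,0,1]]]' >/dev/null && python3 sm.py 2 && python3 -m inch '[[[0,0,0.02,0,0,0,1],[0,0,0.04,0,0,0,1],[0,0,0.05,0,0,0,1],[0,0,0.05,0,0,0,1],[0,0,0.05,0,0,0,1]]]' >/dev/null && python3 sm.py 4
```

```text
t 17.85 yaw 2.1704 tz,e7,F [ 0.045 -0.029 -1.838  2.492  5.157] sd [0.062 0.   ] p [ 0.5553 -0.0745  0.1205]
t 18.45 yaw 2.2202 tz,e7,F [ 4.000e-03 -6.000e-03 -2.079e+00  2.656e+00  5.524e+00] sd [0.035 0.   ] p [ 0.5554 -0.0746  0.1205]
```

Run:
```python
from plant import bot
import cv2,numpy as np
w=bot.capture("wrist")["img"];s=bot.capture("side")["img"]
s=cv2.resize(s[150:330,260:440],(480,480),interpolation=cv2.INTER_CUBIC)
w=cv2.resize(w[140:380,180:420],(320,320))
o=np.zeros((480,800,3),np.uint8);o[:,:480]=s;o[:320,480:]=w
cv2.imwrite("pics/c2.png",o[:,:,::-1])
```

```text
(no output)
```

View pics/c2.png

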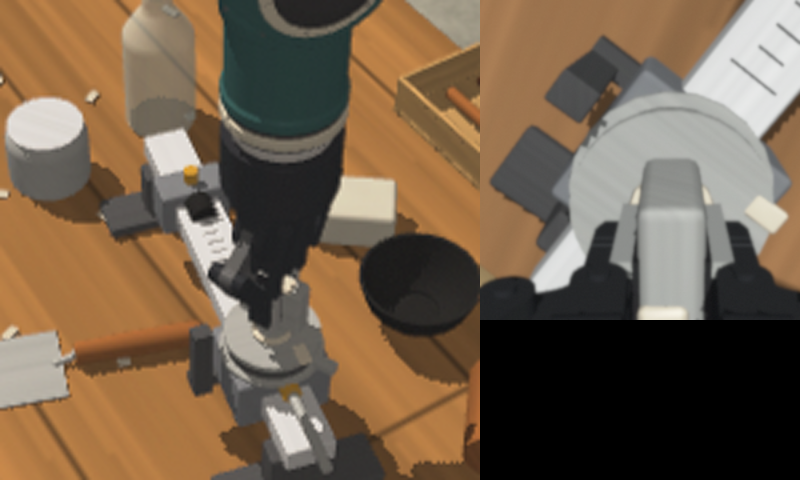

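The picture shows the knob turned with the gripper, with the tongue clear of the latch post. At 2.22 rad the joint 7 torque starts to rise, so this is the stop. From here I use small steps.

```bash
python3 -m inch '[[[0,0,0.01,0,0,0,1],[0,0,0.02,0,0,0,1],[0,0,0.03,0,0,0,1],[0,0,0.03,0,0,0,1],[0,0,0.03,0,0,0,1]]]' >/dev/null; python3 sm.py 4
```

```text
t 19.25 yaw 2.2501 tz,e7,F [-0.011  0.024 -1.939  2.997  5.153] sd [0.033 0.   ] p [ 0.5554 -0.0745  0.1205]
```

```bash
python3 -m inch '[[[0,0,0.01,0,0,0,1],[0,0,0.02,0,0,0,1],[0,0,0.03,0,0,0,1],[0,0,0.04,0,0,0,1],[0,0,0.04,0,0,0,1]]]' >/dev/null; python3 st.py; python3 sm.py 4
```

```text
yaw(rad from start) 2.29 tau [ 0.752  0.388 -0.103] F [-2.4  3.2  5.3] p [ 0.5554 -0.0745  0.1205] q7 38.1
t 19.95 yaw 2.2899 tz,e7,F [-0.059  0.069 -2.016  3.145  5.707] sd [0.015 0.004] p [ 0.5553 -0.0746  0.1205]
```

```bash
python3 -m inch '[[[0,0,0.01,0,0,0,1],[0,0,0.02,0,0,0,1],[0,0,0.03,0,0,0,1],[0,0,0.03,0,0,0,1],[0,0,0.03,0,0,0,1]]]' >/dev/null; python3 sm.py 4
```

```text
t 20.65 yaw 2.3197 tz,e7,F [-0.118  0.099 -2.101  2.929  5.836] sd [0.042 0.   ] p [ 0.5554 -0.0745  0.1205]
```

The stop torque is about 0.13–0.15 N m above free running. Now I draw the carriage along the beam, about (0.213, 0.977).

```bash
python3 -m inch '[[[0,0,0,0.9,4,0,1],[0,0,0,2.6,12,0,1],[0,0,0,4.3,20,0,1],[0,0,0,6,28,0,1],[0,0,0,7.7,35,0,1]]]' >/dev/null; python3 sm.py 4
```

```text
t 21.35 yaw 2.3188 tz,e7,F [-0.135  0.105 -2.295  0.015  5.471] sd [0.027 0.02 ] p [ 0.563  -0.0408  0.1205]
```

```bash
python3 -m inch '[[[0,0,0,1.5,7,0,1],[0,0,0,3,14,0,1],[0,0,0,4.6,21,0,1],[0,0,0,6.1,28,0,1],[0,0,0,7.6,35,0,1]]]' >/dev/null; python3 sm.py 2;  python3 -m inch '[[[0,0,0,1.5,7,0,1],[0,0,0,3,14,0,1],[0,0,0,4.6,21,0,1],[0,0,0,5.4,25,0,1],[0,0,0,5.4,25,0,1]]]' >/dev/null; python3 sm.py 4
python3 - <<'E'
from plant import bot
import cv2,numpy as np,pickle
s=bot.capture("top");w=bot.capture("side");pickle.dump((s,w),open("c3.pkl","wb"))
o=np.hstack([cv2.resize(s["img"][205:285,280:400],(400,267)),cv2.resize(w["img"][180:280,290:410],(400,333))[:267]])
o=np.zeros((500,800,3),np.uint8);o[:267,:400]=cv2.resize(s["img"][205:285,280:400],(400,267));o[:500,400:]=cv2.resize(w["img"][180:305,290:390],(400,500))
cv2.imwrite("pics/c3.png",o[:,:,::-1])
E
```

```text
t 21.95 yaw 2.319 tz,e7,F [-0.174  0.113 -1.263 -1.21   5.562] sd [0.    0.045] p [ 0.571  -0.0059  0.1205]
t 22.65 yaw 2.3185 tz,e7,F [-0.147  0.119 -0.584 -1.402  5.48 ] sd [0.036 0.005] p [0.5765 0.0187 0.1205]
```

View pics/c3.png

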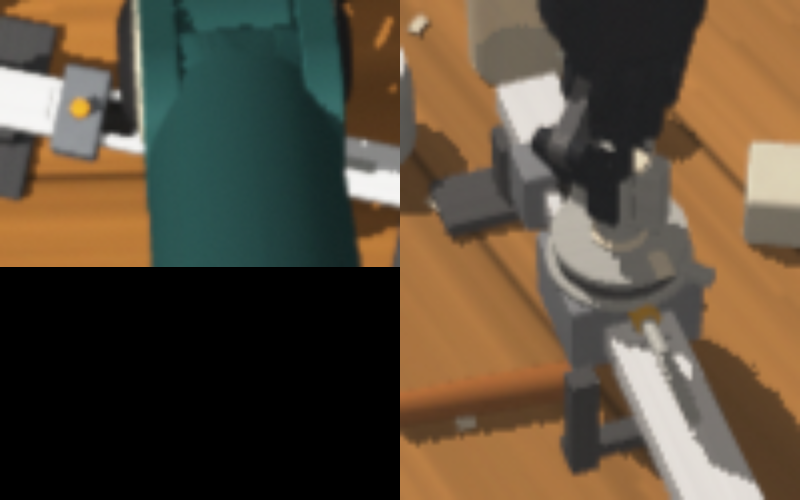

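The side view shows the carriage past the latch, with a small gap left before the bumper. The force is steady, so I approach in small steps.

```bash
cat > sf.py <<'E'
from plant import bot;import numpy as np,sys
A=[]
for i in range(3):
    bot.capture("wrist");s=bot.state();A.append([*s['contact_force'],s['joint_efforts'][6],s['torque'][2]])
A=np.mean(A,0);d=np.array([.213,.977]);f=A[:2]@d
print("t",s['time_s'],"along",f.round(2),"lat",(A[:2]@[.977,-.213]).round(2),"e7,tz",A[3:].round(3),"s",((s['position'][:2]-[.5554,-.0745])@d*1e3).round(1))
sys.exit(1 if f<float(sys.argv[1]) else 0)
E
python3 sf.py -9;python3 -m inch '[[[0,0,0,0.4,2,0,1],[0,0,0,0.9,4,0,1],[0,0,0,1.3,6,0,1],[0,0,0,1.7,8,0,1],[0,0,0,2.1,10,0,1]]]' >/dev/null; python3 sf.py -3 && python3 -m inch '[[[0,0,0,0.2,1,0,1],[0,0,0,0.4,2,0,1],[0,0,0,0.6,3,0,1],[0,0,0,0.6,3,0,1],[0,0,0,0.6,3,0,1]]]' >/dev/null && python3 sf.py -3 && python3 -m inch '[[[0,0,0,0.2,1,0,1],[0,0,0,0.4,2,0,1],[0,0,0,0.4,2,0,1],[0,0,0,0.4,2,0,1],[0,0,0,0.4,2,0,1]]]' >/dev/null && python3 sf.py -3
```

```text
t 22.9 along -1.34 lat -0.2 e7,tz [ 0.121 -0.115] s 95.5
t 23.55 along -3.1 lat -0.22 e7,tz [ 0.139 -0.121] s 105.0
```

```bash
python3 -m inch '[[[0,0,0,0.2,1,0,1],[0,0,0,0.4,2,0,1],[0,0,0,0.6,3,0,1],[0,0,0,0.6,3,0,1],[0,0,0,0.6,3,0,1]]]' >/dev/null ; python3 sf.py -5.5 && python3 -m inch '[[[0,0,0,0.2,1,0,1],[0,0,0,0.4,2,0,1],[0,0,0,0.4,2,0,1],[0,0,0,0.4,2,0,1],[0,0,0,0.4,2,0,1]]]' >/dev/null && python3 sf.py -5.5 && python3 -m inch '[[[0,0,0,0.2,1,0,1],[0,0,0,0.4,2,0,1],[0,0,0,0.4,2,0,1],[0,0,0,0.4,2,0,1],[0,0,0,0.4,2,0,1]]]' >/dev/null && python3 sf.py -5.5
```

```text
t 24.2 along -3.48 lat -0.09 e7,tz [ 0.122 -0.122] s 107.8
t 24.85 along -3.3 lat 0.35 e7,tz [ 0.133 -0.154] s 109.8
t 25.5 along -3.39 lat 0.3 e7,tz [ 0.134 -0.145] s 111.8
```

```bash
python3 -m inch '[[[0,0,0,0.2,1,0,1],[0,0,0,0.3,1.5,0,1],[0,0,0,0.3,1.5,0,1],[0,0,0,0.3,1.5,0,1],[0,0,0,0.3,1.5,0,1]]]' >/dev/null ; python3 sf.py -5 && python3 -m inch '[[[0,0,0,0.2,1,0,1],[0,0,0,0.3,1.5,0,1],[0,0,0,0.3,1.5,0,1],[0,0,0,0.3,1.5,0,1],[0,0,0,0.3,1.5,0,1]]]' >/dev/null && python3 sf.py -5 && python3 -m inch '[[[0,0,0,0.2,1,0,1],[0,0,0,0.3,1.5,0,1],[0,0,0,0.3,1.5,0,1],[0,0,0,0.3,1.5,0,1],[0,0,0,0.3,1.5,0,1]]]' >/dev/null && python3 sf.py -5&& python3 -m inch '[[[0,0,0,0.2,1,0,1],[0,0,0,0.3,1.5,0,1],[0,0,0,0.3,1.5,0,1],[0,0,0,0.3,1.5,0,1],[0,0,0,0.3,1.5,0,1]]]' >/dev/null && python3 sf.py -5
```

```text
t 26.15 along -3.88 lat 0.43 e7,tz [ 0.129 -0.124] s 113.2
t 26.8 along -4.26 lat -0.01 e7,tz [ 0.125 -0.13 ] s 114.6
t 27.45 along -4.97 lat 0.35 e7,tz [ 0.096 -0.099] s 115.5
t 28.1 along -7.04 lat 0.22 e7,tz [ 0.097 -0.087] s 116.4
```

The bumper contact is at about 3–4 N of push (along-beam force −3.4 to −7.0). I release and lift straight up.

```bash
python3 -m inch '[[[0,0,0,0,0,0,0.7],[0,0,0,0,0,0,0.5],[0,0,0,0,0,0,0.5],[0,0,0,0,0,0,0.5],[0,0,0,0,0,0,0.5]]]' 20; python3 -m inch '[[[0,0,0,0,0,4,0.5],[0,0,0,0,0,15,0.5],[0,0,0,0,0,35,0.5],[0,0,0,0,0,60,0.5],[0,0,0,0,0,80,0.5]]]'; python3 -m inch '[[[0,0,0,-20,0,20,0.5],[0,0,0,-50,0,30,0.5],[0,0,0,-80,0,40,0.5],[0,0,0,-110,0,50,0.5],[0,0,0,-120,0,50,0.5]]]'
python3 - <<'E'
from plant import bot
import cv2,numpy as np,pickle
s=bot.capture("top");w=bot.capture("side");st=bot.state();r=bot.capture("wrist");pickle.dump((s,w,st,r),open("c4.pkl","wb"))
o=np.zeros((600,800,3),np.uint8);o[:267,:400]=cv2.resize(s["img"][205:285,280:400],(400,267));o[:500,400:]=cv2.resize(w["img"][180:305,290:390],(400,500));o[290:590,:400]=cv2.resize(r["img"],(400,300))
cv2.imwrite("pics/c4.png",o[:,:,::-1])
E
```

```text
time_s: 28.6
position: [0.5803, 0.0426, 0.1192]
tool_rot: [[-0.512, 0.859, -0.0], [0.859, 0.512, 0.0], [0.0, -0.0, -1.0]]
contact_force: [-0.3, 0.1, -0.1]
opening: 0.504
time_s: 29.1
position: [0.5809, 0.0422, 0.2016]
tool_rot: [[-0.511, 0.859, 0.002], [0.859, 0.511, 0.0], [-0.001, 0.002, -1.0]]
contact_force: [0.6, -0.8, 0.2]
opening: 0.503
time_s: 29.6
position: [0.459, 0.0423, 0.2513]
tool_rot: [[-0.512, 0.859, 0.003], [0.859, 0.512, 0.001], [-0.001, 0.003, -1.0]]
contact_force: [0.4, -0.5, 0.9]
opening: 0.501
```

View pics/c4.png

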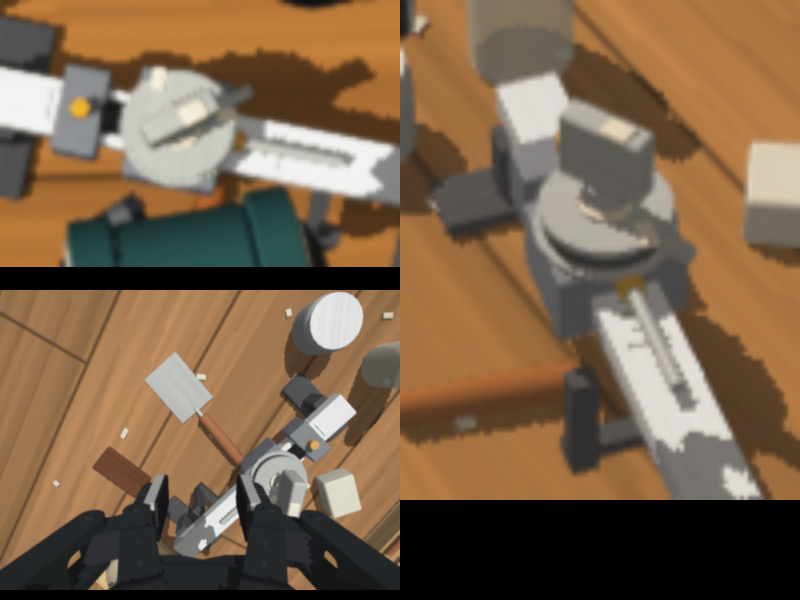

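The carriage sits by the bumper, the knob has kept its turned position and the arm is clear. I'll enlarge the view of the contact.

Run:
```python
import pickle,cv2,numpy as np
s,w,st,r=pickle.load(open("c4.pkl","rb"))
o=np.zeros((500,800,3),np.uint8)
o[:500,:400]=cv2.resize(r["img"][200:350,400:520],(400,500),interpolation=cv2.INTER_CUBIC)
o[:400,400:]=cv2.resize(s["img"][220:270,290:340],(400,400),interpolation=cv2.INTER_CUBIC)
cv2.imwrite("pics/c5.png",o[:,:,::-1])
```

```text
(no output)
```

View pics/c5.png

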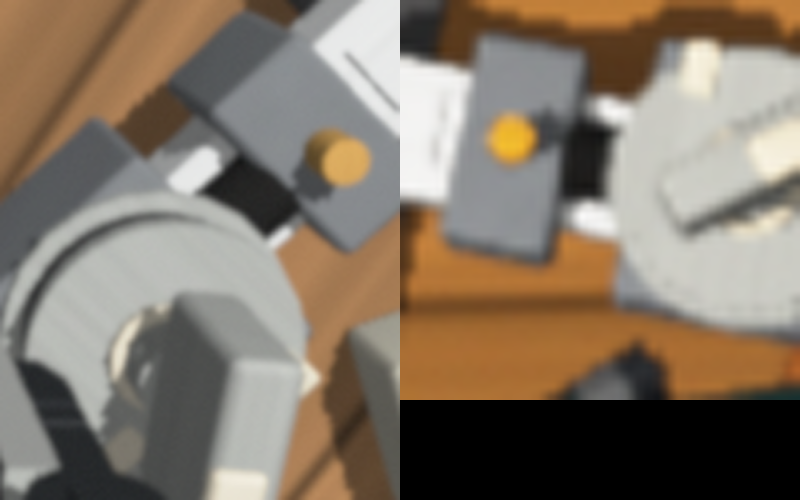

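```bash
python3 -c "
from plant import bot
print(bot.job_done(), bot.state()['time_s'])"
```

```text
the job is handed in; nothing more can be done
the job is handed in; nothing more can be done
```

The job is done and handed in at about 30 s of the 64 s allowed; no verdict was reported.

- **Knob:** I gripped the bar and broke it loose anticlockwise. It then turned freely to about 2.2 rad, where the stop began. I took it to about 2.32 rad, with roughly 0.13–0.15 N m against the stop. The raw torque reading is noisy (up to about 0.06 N m), so I relied mainly on the joint 7 torque. That read about 0.10 N m, or about 0.13 N m above its free-running level, so both readings are well below the forcing limit.
- **Carriage:** I drew it about 116 mm along the beam. The resisting force rose from about 3.4 N to 7 N over the last few millimetres, which means roughly 3–4 N on the bumper, well short of ramming it. Then I opened the gripper and lifted clear.
- **Last checks:** The pictures show the carriage against the bumper, the knob still turned and the tongue clear of the latch. The arm was clear of everything, and I saw nothing else disturbed. The collar's overhang hides the contact line itself, so that contact rests on the force rise and on no gap being visible. I did not measure where the knob settled after release; it may have eased back slightly against the spring.

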